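# Close the sample vial case

## Task

Close up the blue vial case for carrying, only pushing the parts from outside with the fingertips and never gripping them: first fold the upright metal retainer down flat over the vial caps, then swing the lid over it until it is fully shut, and move the hand clear. Do not shove, tip or lift the case, and leave the two vials and the bottle beside it standing where they are.

Things in the scene. Friction and masses are not known exactly. Their poses are not given: they have to be found in the camera images.
- case: Blue case loose on the bench on rubber feet, 3.2 kg; shell 190 mm (its x) by 250 mm (its y), rim 90 mm high, walls 6 mm. Origin: centre of underside; z up; +x to the rear (lid hinge); -x the front (latches, handle, stick out 16 mm); +y the end with the retainer's hinge. In its middle a metal block holds 14 black-capped vials, cap tops 75 mm up. Keep sideways pushes under 15 N or it may slide.
- retainer (a joint): Retainer angle, rad: 0 = flat over the caps (hard stop), 1.57 = upright, 1.75 = far stop; starts 1.4 to 1.65. Aluminium plate 5 mm thick, 120 mm wide, reaching 200 mm from hinge to free edge, the last 32 mm a yellow strip. Fold it by pushing its outer face, which looks to the case's +y when upright. Stiff hinge (0.26 N m, about 2 N near the free edge): stays where it is left.
- retainer_hinge (a point): Middle of the retainer's hinge line, which runs along the case's x: at case x 0, y +104 mm, z 80 mm. Folding turns the retainer from upright towards the case's -y end; flat, its top face is 82.5 mm above the bench, 8 mm below the rim, and its free edge is 23 mm short of the case's inner end wall.
- retainer_edge (a point): Middle of the retainer's free edge, at half its thickness, 200 mm from its hinge line.
- retainer_pad: Pale grey silicone sheet, 114 by 172 by 2 mm, on the retainer's inner face (the one that meets the caps). Origin: on the hinge line. Fingers that press on it are gripping the retainer or are on the wrong side of it.
- lid (a joint): Lid angle, rad: 0 = fully shut (hard stop), 1.57 = upright, 1.95 = far stop; starts 1.7 to 1.88, leaning back. Shallow blue shell 190 by 250 mm, 30 mm thick, open inside. Shut it by pushing its flat outer face, which looks away from the case when open and up when shut. Stiff hinge (0.7 N m, about 4 N at the free edge): stays where it is left. It jams on the retainer if that is still up.
- lid_hinge (a point): Middle of the lid's hinge line, which runs along the case's y: at case x +95 mm, y 0, z 90 mm. The lid's rim plane passes through it and its outer face lies 30 mm outward of that plane; shut, its top is 120 mm above the bench.
- lid_edge (a point): Middle of the lid's free long edge, on its outer face: 190 mm from the hinge line along the lid and 30 mm outward of the rim plane.
- lid_lining: Black foam lining inside the lid, with the 3 mm rubber seal round its rim. Origin: on the lid's hinge line. Fingers that press on it are gripping the lid or are on the wrong side of it.
- amber_vial: Loose amber glass vial with black cap, 28 mm wide, 64 mm high, standing on the bench near the front of the case; to be left alone. Origin: centre of its underside.
- clear_vial: Loose clear glass vial with black cap, 28 mm wide, 64 mm high, standing on the bench near the front of the case; to be left alone. Origin: centre of its underside.
- reagent: Loose white plastic bottle with red cap, 60 mm wide, 120 mm high, standing on the bench behind the case's lid; to be left alone. Origin: centre of its underside.

How it is judged:
On the way, in this order (a step that is already met when the one before it is completed fails the run):
1. the retainer is folded down flat over the caps while the lid is still open (value of joint retainer below 0.06 rad and value of joint lid above 1.3 rad), for 0.2 s.
2. the lid is swung fully shut over the folded retainer (value of joint lid below 0.035 rad and value of joint retainer below 0.06 rad), for 0.2 s.
At the end, for the whole second after the job is handed in: The retainer lies flat (within 0.06 rad) and the lid over it is fully shut (within 0.035 rad, a gap under 7 mm at the front edge); the case is at rest, level and within 40 mm of where it stood; both vials and the bottle stand upright within 30 mm of where they stood (all of step 2 and linear speed of case below 0.02 m/s and distance of case from where it was at the start of the episode below 0.04 m and angle between case's own z axis and vertical below 0.05 rad and distance of each of amber_vial, clear_vial, reagent from where it was at the start of the episode below 0.03 m and angle between each of amber_vial, clear_vial, reagent's own z axis and vertical below 0.2 rad); the robot touches nothing.
It fails at once if the retainer or the lid is gripped or taken from inside (the fingers press on the retainer's pad or on the lid's lining or seal with over 3 N) (contact force between the fingers and retainer_pad above 3 N or contact force between the fingers and lid_lining above 3 N).
It fails at once if the case is shoved more than 40 mm, tipped, or lifted (distance of case from where it was at the start of the episode above 0.04 m or angle between case's own z axis and vertical above 0.15 rad or height (world z) of case above 0.015 m).
It fails at once if a vial or the bottle is knocked over, pushed away or picked up (distance of any of amber_vial, clear_vial, reagent from where it was at the start of the episode above 0.03 m or angle between any of amber_vial, clear_vial, reagent's own z axis and vertical above 0.5 rad or height (world z) of any of amber_vial, clear_vial, reagent above 0.015 m).
It also fails if it takes over 61 s, if anything falls off the work surface, if the arm or the gripper's body presses on something with over 40 N, if the wrist force passes 120 N, or if a joint passes its speed limit or range.

## Robot

A 6-joint arm with a two-finger parallel gripper is mounted at the origin on the work surface. World frame = base frame: x ahead of the robot, y to its left, z up, the work surface at z = 0. Lengths are in m, angles in rad, forces in N, time in s.
With the tool pointing down it reaches from about 0.275 to 0.75 m from the base axis. Payload 10.2 kg.
Tool frame: the origin (TCP) lies midway between the tips of the shut fingers; the grasp point (between the pads) lies 19 mm behind it (env.hold_point_z is the distance from the TCP to the grasp point, in m); x points along the fingers, z is the direction in which the jaws open and shut, and the axes are right-handed (so a half turn about x gives the same grasp; the last joint's range is limited). The gripper opens to 85 mm and grips with 20 to 120 N. Pads are 22 mm wide; open, the fingers measure 114 mm over their backs; the gripper's body (76 mm by 85 mm) begins 54 mm behind the grasp point. The pads swing forward as they close: fully open they stand 13 mm farther back than shut.
Start: joints at [-1.471, 0.313, 1.498, -0, 1.331, -0.223], TCP at [0.167, -0.498, 0.231] pointing down, gripper open.
Joint ranges: [-2.94, 2.94], [-0.97, 2.17], [0.19, 2.56], [-1.23, 4.37], [0.02, 3.11], [-2.88, 2.88]. Speed limits (rad/s): [2.39, 2.39, 3.01, 3.14, 3.14, 3.14].

## Interface

Orientations are given as a unit quaternion [x, y, z, w].
In Python, from bench import env, kinematics, monitor, eyes, job gives the robot as it stands. The module is installed in compiled form; this text tells all that it offers. Calls block until the motion is done:
- env.reach(position, orientation): joint-space move of the TCP to a pose.
- env.movel(position, velocity=0.15, frame=None, guard=None): straight line of the TCP; frame=None keeps the orientation; velocity is the mean speed in m/s. With guard (N) it stops when the force on the tool has changed by that much, and returns True; else False.
- env.set_joints(angles): joint-space move.
- env.release() and env.close_gripper(effort=None): open the fingers fully, or close them until they stop; effort is the grip in N (None keeps the last).
- env.hold(seconds).
- kinematics.ik(position, orientation): joint angles nearest the present ones, or None.
- monitor.sense(): the state.
- eyes.grab_frame(name): name is "scene" or "top" or "wrist"; returns a dict with "frame" (480x640x3 uint8, red, green, blue), "mtx" (3x3 intrinsics, pixels), "k1" (the pictures are not rectified: a ray, as slopes to the right and down, at radius r is drawn at 1 + k1 r^2 times it, then the intrinsics apply), "view" (4x4, takes a point from world to camera coordinates). Camera axes: x right, y down, z forward; pixel columns grow to the right and rows downward; lengths in m; the calibration is good to about 2 mm. A picture is of the moment at which its call begins. There is no depth.
A pose or a line that the arm cannot do raises env.MotionError and nothing moves.
- job.hand_in(): hands the job in, once; it reports no verdict.
The state is a dict: "clock": time; "joints": joint angles; "qvel": joint speeds; "joint_efforts": joint torques, N m; "position": TCP position; "ee_rot": TCP orientation; "contact_force": force on the tool from outside, world axes, zero at the start; "ft_torque": the same for the moment, N m; "finger_gap": opening from 0.0 (shut) to 1.0 (fully open).
Only numpy, scipy, OpenCV 4.12 (cv2) and the standard library are available. Lean on these libraries where they do the work, as an engineer would, in place of code of your own. Each camera call takes 0.05 s, during which the arm holds its last target.

## Working session

There is one attempt and no reset: what is moved stays moved. The work goes in short steps, each a Python script; the robot and the scene stay as the last script left them, time stands still between calls to the robot, and variables do not carry over. Pictures are saved under pics/ and viewed, and the job is handed in when it is done.

```bash
mkdir -p pics; python3 - <<'E'
from bench import env, kinematics, monitor, eyes, job
import cv2
s=monitor.sense(); print(s)
for n in ("scene","top","wrist"):
    f=eyes.grab_frame(n); cv2.imwrite(f"pics/{n}0.png",f["frame"][:,:,::-1]); print(n,f["mtx"],f["k1"],f["view"])
E
```

```text
{'clock': 0.0, 'joints': array([-1.47138225e+00,  3.13443503e-01,  1.49846775e+00, -5.19129435e-06,
        1.33098340e+00, -2.23400532e-01]), 'qvel': array([ 1.30381378e-03,  1.17563168e-03, -5.07529453e-04, -1.21362007e-03,
       -2.26841646e-05, -5.49126593e-04]), 'joint_efforts': array([-3.59696360e-04, -4.12269008e+01, -2.59740758e+01, -1.69135060e-04,
        4.24348604e-03, -2.19018361e-06]), 'position': array([ 0.16650943, -0.49761583,  0.23072685]), 'ee_rot': array([ 0.41349078,  0.57416092, -0.41280306,  0.57354882]), 'contact_force': array([ 0.13501311, -0.30240746,  0.05280494]), 'ft_torque': array([-0.02649718, -0.07717599,  0.00451565]), 'finger_gap': 0.9975579397503501}
scene [[490.87288446   0.         312.78190133]
 [  0.         490.87288446 237.36647132]
 [  0.           0.           1.        ]] -0.08420039897879464 [[-0.21682918  0.97616277 -0.00955781  0.08995223]
 [ 0.82022508  0.17686514 -0.54401245 -0.42600302]
 [-0.52935426 -0.12579733 -0.83902271  1.19672509]
 [ 0.          0.          0.          1.        ]]
top [[529.83429726   0.         307.17833337]
 [  0.         529.83429726 233.30047654]
 [  0.           0.           1.        ]] -0.005786864512772267 [[-0.1479941  -0.98897899  0.00427753  0.11209748]
 [-0.96841766  0.14403697 -0.20352048  0.58757111]
 [ 0.20066136 -0.03426227 -0.97906134  0.8667974 ]
 [ 0.          0.          0.          1.        ]]
wrist [[404.90687799   0.         317.75694133]
 [  0.         404.90687799 239.14675359]
 [  0.           0.           1.        ]] 0.010499011413189097 [[ 3.17439029e-01 -9.48278606e-01 -3.85187928e-04 -5.24821536e-01]
 [-9.10903745e-01 -3.05040550e-01  2.77857213e-01 -3.62061763e-02]
 [-2.63603548e-01 -8.78518547e-02 -9.60622309e-01  3.77750546e-01]
 [ 0.00000000e+00  0.00000000e+00  0.00000000e+00  1.00000000e+00]]
```

View pics/scene0.png

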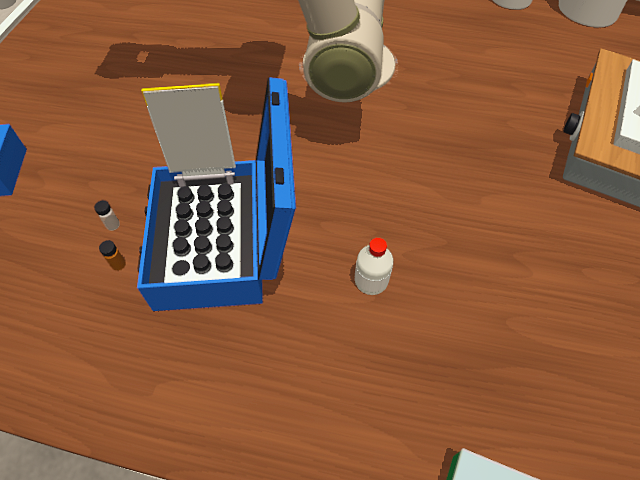

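View pics/top0.png

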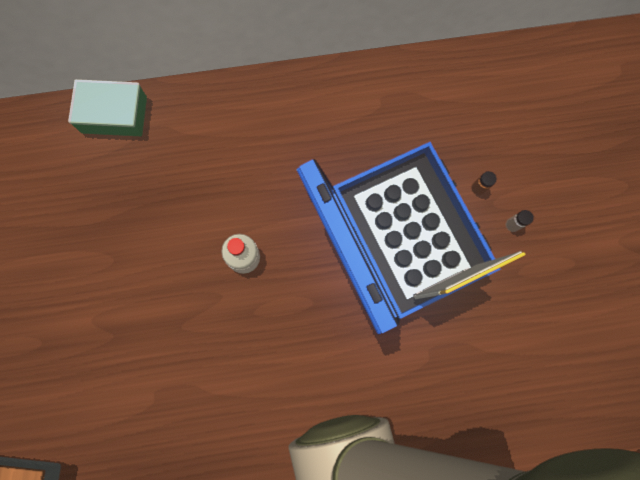

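View pics/wrist0.png

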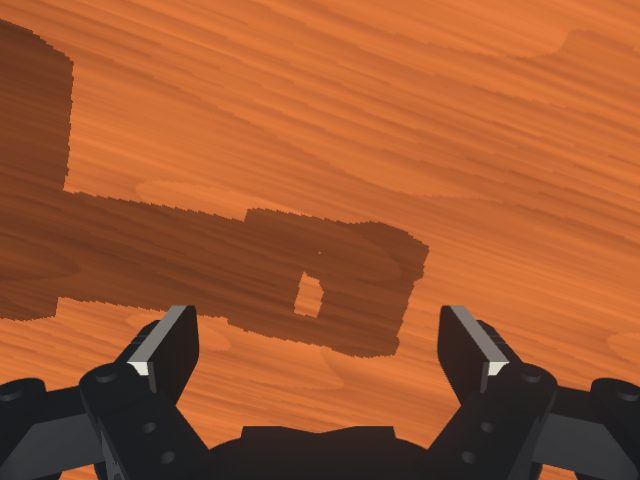

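The case is in the middle of both fixed views, with the retainer upright on the side nearest the robot. The lid leans back towards the bottle (top ≈ (240,250)), and the two vials stand at top ≈ (487,180) and (520,222). I'll zoom in for the rim corners.

```bash
cat > h.py <<'E'
from bench import env, kinematics, monitor, eyes, job
import cv2, numpy as np
from scipy.spatial.transform import Rotation as R
def ray(f,uv):
    p=cv2.undistortPoints(np.array([[uv]],float),f["mtx"],np.array([f["k1"],0,0,0]))[0,0]
    V=f["view"];Rm=V[:3,:3];c=-Rm.T@V[:3,3];d=Rm.T@np.array([p[0],p[1],1]);return c,d/np.linalg.norm(d)
def onz(f,uv,z):
    c,d=ray(f,uv);return c+d*(z-c[2])/d[2]
def proj(f,P):
    P=np.atleast_2d(P).astype(float);V=f["view"]
    return cv2.projectPoints(P,cv2.Rodrigues(V[:3,:3])[0],V[:3,3],f["mtx"],np.array([f["k1"],0,0,0]))[0][:,0]
def tri(fs,uvs):
    A=np.zeros((3,3));b=np.zeros(3);rs=[ray(f,u) for f,u in zip(fs,uvs)]
    for c,d in rs:
        M=np.eye(3)-np.outer(d,d);A+=M;b+=M@c
    X=np.linalg.solve(A,b);return X,[np.linalg.norm((np.eye(3)-np.outer(d,d))@(X-c)) for c,d in rs]
E
python3 - <<'E'
from h import *
import pickle
fs={n:eyes.grab_frame(n) for n in("scene","top")}
pickle.dump(fs,open("f0.pkl","wb"))
im=fs["top"]["frame"][130:340,290:540,::-1];cv2.imwrite("pics/t1.png",cv2.resize(im,None,fx=3,fy=2.8,interpolation=cv2.INTER_CUBIC)[:600,:800])
im=fs["scene"]["frame"][70:320,90:310,::-1];cv2.imwrite("pics/s1.png",cv2.resize(im,None,fx=2.4,fy=2.4,interpolation=cv2.INTER_CUBIC))
E
```

```text
(no output)
```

View pics/t1.png

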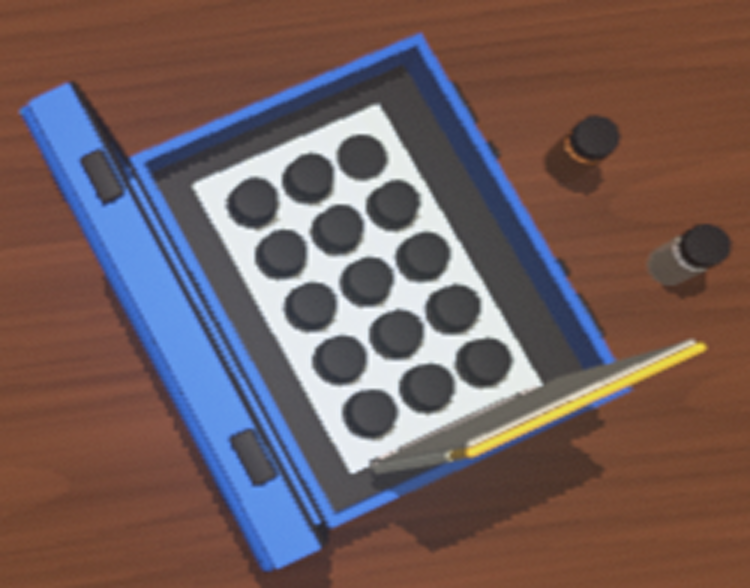

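View pics/s1.png

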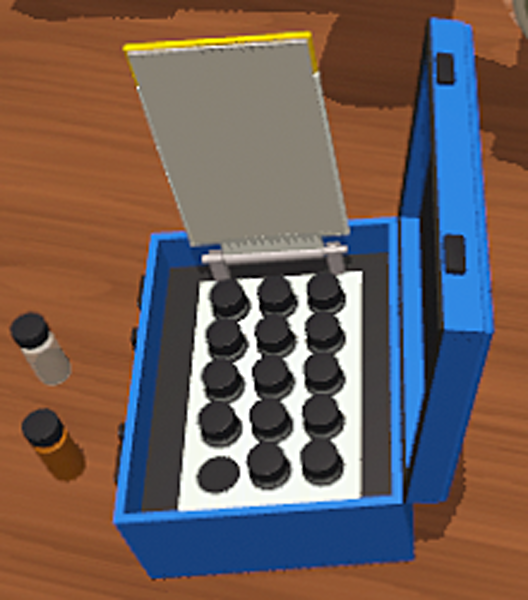

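```bash
python3 - <<'E'
from h import *
import pickle
fs=pickle.load(open("f0.pkl","rb"));t=fs["top"];s=fs["scene"]
T=lambda x,y:(290+x/3,130+y/2.8); S=lambda x,y:(90+x/2.4,70+y/2.4)
loc=np.array([[-95,-125],[-95,125],[95,-125],[95,125]])/1000
m=[onz(t,T(*p),.09)[:2] for p in[(422,36),(630,392),(132,160),(332,524)]]
ms=[onz(s,S(*p),.09)[:2] for p in[(115,520),(152,234),(405,503)]]
print("top",np.round(m,4));print("scene",np.round(ms,4))
L=list(loc)+[loc[0],loc[1],loc[2]];W=np.array(m+ms);L=np.array(L)
r,rs=R.align_vectors(np.c_[W-W.mean(0),np.zeros(7)],np.c_[L-L.mean(0),np.zeros(7)])
yaw=r.as_euler('xyz')[2];Rm=r.as_matrix()[:2,:2];c=W.mean(0)-Rm@L.mean(0)
print("c",c,"yaw",yaw,"res",np.round((W-(L@Rm.T+c))*1000,1))
from h import tri
toc=lambda P:np.r_[Rm.T@(P[:2]-c),P[2]]
# retainer free edge corners
for a,b in[((468,455),(310,33)),((705,345),(124,46))]:
    X,e=tri([t,s],[T(*a),S(*b)]);print("ret",np.round(X,3),np.round(toc(X),3),np.round(e,4))
# lid outer-edge corners: -y end outer top ; +y end
for a,b in[((22,108),(490,330)),((70,83),(442,328))]:
    X,e=tri([t,s],[T(*a),S(*b)]);print("lid",np.round(X,3),np.round(toc(X),3),np.round(e,4))
X,e=tri([t,s],[T(265,568),S(470,25)]);print("lid+y",np.round(toc(X),3),e)
X,e=tri([t,s],[T(318,546),S(432,18)]);print("lid+y",np.round(toc(X),3),e)
for n,a,b,z in[("amber",(595,136),(42,428),.064),("clear",(705,245),(30,330),.064)]:
    X,e=tri([t,s],[T(*a),S(*b)]);print(n,np.round(X,3),np.round(toc(X),3),np.round(e,4))
X,e=tri([t,s],[(236,246),(377.5,245)]);print("bottle",np.round(X,3),np.round(toc(X),3),np.round(e,4))
# wrist cam to case distance etc
E
```

```text
top [[ 0.7202 -0.2134]
 [ 0.4822 -0.2844]
 [ 0.6651 -0.0325]
 [ 0.4301 -0.1057]]
scene [[ 0.7203 -0.2145]
 [ 0.4828 -0.2874]
 [ 0.6667 -0.0304]]
c [ 0.57432678 -0.15908768] yaw 1.8651804270077932 res [[-1.3  0.3]
 [-0.1  1.9]
 [-1.2 -0.6]
 [ 3.  -1.2]
 [-1.2 -0.7]
 [ 0.6 -1.1]
 [ 0.3  1.5]]
ret [ 0.449 -0.135  0.28 ] [0.059 0.113 0.28 ] [0.0008 0.0008]
ret [ 0.484 -0.249  0.281] [-0.06   0.113  0.281] [0.0009 0.0009]
lid [0.647 0.031 0.271] [ 0.161 -0.124  0.271] [0.0008 0.0008]
lid [0.654 0.007 0.277] [ 0.136 -0.125  0.277] [0.001 0.001]
lid+y [0.161 0.122 0.272] [np.float64(0.0005919934696061258), np.float64(0.0005919934696061318)]
lid+y [0.137 0.123 0.279] [np.float64(0.0005849094487952527), np.float64(0.0005849094487952)]
amber [ 0.65  -0.313  0.059] [-0.169 -0.027  0.059] [0.0008 0.0008]
clear [ 0.57  -0.362  0.059] [-0.192  0.063  0.059] [0.0008 0.0008]
bottle [0.582 0.143 0.119] [ 0.287 -0.095  0.119] [0.0007 0.0007]
```

Corner fit residuals are within 3 mm. The retainer edge is 0.20 m above its hinge and 119 mm wide, and the lid and vial heights match the given sizes. Next I'll fit the arm's link lengths from IK to check forearm clearance over the lid corner.

```bash
cat >> h.py <<'E'
C=np.array([.5743,-.1591]);YAW=1.8652;ex=np.array([np.cos(YAW),np.sin(YAW),0]);ey=np.array([-np.sin(YAW),np.cos(YAW),0]);ez=np.array([0,0,1.])
def w(x,y,z): return np.r_[C,0]+x*ex+y*ey+z*ez
def toc(P): P=np.asarray(P)-np.r_[C,0];return np.array([P@ex,P@ey,P[2]])
def quat(xt,zt): # tool x dir (pointing), jaw dir
    xt=xt/np.linalg.norm(xt);zt=zt-xt*(zt@xt);zt/=np.linalg.norm(zt)
    return R.from_matrix(np.c_[xt,np.cross(zt,xt),zt]).as_quat()
E
python3 - <<'E'
from h import *
from scipy.optimize import least_squares
rows=[]
for r in(.35,.45,.55,.65):
    for z in(.1,.25,.4):
        a=np.arctan2(-.498,.167);u=np.array([np.cos(a),np.sin(a),0])
        for tilt in(0,.4):
            xt=-ez*np.cos(tilt)+u*np.sin(tilt)
            q=kinematics.ik(list(r*u+z*ez),quat(xt,np.cross(u,ez)))
            if q is not None and abs(q[3])<.01: rows.append((r,z,tilt,*q))
rows=np.array(rows);print(len(rows))
def f(p):
    a0,h,L1,a2,L2,LT=p;q2=rows[:,4];q23=q2+rows[:,5];t=rows[:,2]
    r=a0+L1*np.sin(q2)+a2*np.cos(q23)+L2*np.sin(q23)+LT*np.sin(t)
    z=h+L1*np.cos(q2)-a2*np.sin(q23)+L2*np.cos(q23)-LT*np.cos(t)
    return np.r_[r-rows[:,0],z-rows[:,1]]
s=least_squares(f,[0,.4,.4,0,.4,.2]);print(np.round(s.x,4),abs(s.fun).max())
print(monitor.sense()["clock"])
E
```

```text
12
[ 0.0183 -0.2166  0.4269  0.0361  0.3965 -0.1707] 0.0021142506627290225
0.25
```

```bash
python3 - <<'E'
from h import *
from scipy.optimize import least_squares
rows=[]
a=np.arctan2(-.498,.167);u=np.array([np.cos(a),np.sin(a),0])
for r in(.35,.45,.55,.65):
    for z in(.1,.25,.4):
        for tilt in(-.4,0,.4):
            xt=-ez*np.cos(tilt)+u*np.sin(tilt)
            q=kinematics.ik(list(r*u+z*ez),quat(xt,np.cross(u,ez)))
            if q is None: continue
            if r==.45: print(z,tilt,np.round(q,3))
            if abs(q[3])<.02:rows.append((r,z,tilt,*q))
rows=np.array(rows);print(len(rows))
def f(p):
    a0,h,L1,a2,L2,LT=p;q2=rows[:,4];q23=q2+rows[:,5];t=rows[:,2]
    r=a0+L1*np.sin(q2)+a2*np.cos(q23)+L2*np.sin(q23)+LT*np.sin(t)
    z=h+L1*np.cos(q2)-a2*np.sin(q23)+L2*np.cos(q23)-LT*np.cos(t)
    return np.r_[r-rows[:,0],z-rows[:,1]]
s=least_squares(f,[0,.3,.4,0,.4,.3]);print(np.round(s.x,4),abs(s.fun).max())
E
```

```text
0.1 -0.4 [-1.461  0.529  1.604 -0.084  1.401  1.388]
0.1 0 [-1.509  0.312  1.882 -0.     0.947  1.309]
0.1 0.4 [-1.585  0.153  2.169  0.297  0.457  0.99 ]
0.25 -0.4 [-1.461  0.368  1.425 -0.084  1.74   1.36 ]
0.25 0 [-1.509  0.131  1.676 -0.     1.334  1.309]
0.25 0.4 [-1.585 -0.087  1.954  0.165  0.902  1.154]
0.4 -0.4 [-1.461  0.32   1.11  -0.096  2.101  1.325]
0.4 0 [-1.509  0.081  1.35  -0.     1.71   1.309]
0.4 0.4 [-1.585 -0.157  1.629  0.135  1.292  1.22 ]
12
[0.0183 0.7788 0.4269 0.0361 0.3965 0.8246] 0.0021142505235508258
```

```bash
python3 - <<'E'
from h import *
from scipy.optimize import least_squares
rng=np.random.default_rng(0);Q=[];P=[]
for i in range(150):
    r=rng.uniform(.35,.65);a=rng.uniform(-1.5,.3);z=rng.uniform(.1,.4)
    p=np.array([r*np.cos(a),r*np.sin(a),z]);xt=-ez+np.r_[rng.uniform(-.6,.6,2),0]
    b=rng.uniform(-.7,.7)
    q=kinematics.ik(list(p),quat(xt,np.array([np.cos(b),np.sin(b),0])))
    if q is not None:Q.append(q);P.append(p)
Q=np.array(Q);P=np.array(P);print(len(Q))
ax="zyyzyz"
def fk(p,Q,all=False):
    T=p.reshape(6,3);pos=np.zeros((len(Q),3));Rr=R.identity(len(Q)) if False else R.from_matrix(np.tile(np.eye(3),(len(Q),1,1)));out=[]
    for i in range(6):
        Rr=Rr*R.from_euler(ax[i],Q[:,i]);pos=pos+Rr.apply(T[i]);out.append(pos)
    return out if all else pos
p0=np.zeros(18);p0[2]=.3;p0[5]=.42;p0[8]=.4;p0[17]=.2
s=least_squares(lambda p:np.r_[(fk(p,Q)-P).ravel(),1e-4*p],p0)
print(np.round(s.x.reshape(6,3),4),abs(fk(s.x,Q)-P).max())
np.save("fk.npy",s.x)
E
```

```text
149
[[ 0.      0.0388  0.2013]
 [-0.      0.0388  0.4389]
 [ 0.039   0.0388  0.1988]
 [ 0.      0.      0.1987]
 [ 0.      0.      0.1276]
 [ 0.     -0.      0.1277]] 4.961246691248533e-10
```

The FK fit is exact (forearm about 0.40 m, lateral offset 0.116 m). I'll plan both arcs and check IK and forearm clearance against the open lid.

```bash
cat >> h.py <<'E'
T6=np.load("fk.npy").reshape(6,3)
def seg(q): # elbow end, wrist centre, flange-ish
    Rr=R.identity();p=np.zeros(3)
    for i,a in enumerate("zyyz"):
        Rr=Rr*R.from_euler(a,q[i]);p=p+Rr.apply(T6[i])
    return p-Rr.apply([0,0,.3975]),p
def ret_pose(th,s=.18,x=-.02,push=0.):
    d=np.array([-np.cos(th),np.sin(th)]);n=np.array([np.sin(th),np.cos(th)])
    p=np.array([.104,.08])+s*d+(.0025-push)*n+np.array([.011,0])
    return w(x,p[0],p[1])
QR=quat(-ez,ex)
PHI=np.radians(25)
QL=quat(-np.sin(PHI)*ex-np.cos(PHI)*ez,ey)
def lid_pose(th,s=.165,y=.02,push=0.):
    d=np.array([-np.cos(th),np.sin(th)]);n=np.array([np.sin(th),np.cos(th)])
    p=np.array([.095,.09])+s*d+(.03-push+.011*abs(np.sin(th-PHI)))*n
    return w(p[0],y,p[1])
E
cat > chk.py <<'E'
from h import *
import h
def lidd(q,th):
    e,wr=seg(q);best=9
    d=np.array([-np.cos(th),np.sin(th)]);n=np.array([np.sin(th),np.cos(th)])
    L=np.array([w(*( (lambda v:(v[0],y,v[1]))(np.array([.095,.09])+a*d+b*n))) for a in np.linspace(0,.19,8) for b in(0,.03) for y in np.linspace(-.125,.125,11)])
    F=np.array([e+(wr-e)*t for t in np.linspace(0,1,30)])
    D=np.linalg.norm(L[:,None]-F[None],axis=2);return D.min()
for sg in(1,-1):
    QR=quat(-ez,sg*ex);QL=quat(-np.sin(PHI)*ex-np.cos(PHI)*ez,sg*ey)
    print("RET",sg)
    for th in(1.9,1.6,1.2,.8,.4,0.):
        q=kinematics.ik(list(ret_pose(th)),QR);print(th,np.round(toc(ret_pose(th)),3),None if q is None else (np.round(q,2),round(lidd(q,1.765),3),np.round(seg(q)[1],2)))
    print("LID")
    for th in(1.9,1.765,1.4,1.,.6,.3,0.):
        q=kinematics.ik(list(lid_pose(th)),QL);print(th,np.round(toc(lid_pose(th)),3),None if q is None else (np.round(q,2),round(lidd(q,th),3),np.round(seg(q)[1],2)))
E
python3 chk.py
```

```text
RET 1
1.9 [-0.02   0.176  0.25 ] (array([-0.76,  0.18,  1.62, -0.  ,  1.34, -2.62]), np.float64(0.274), array([ 0.41, -0.23,  0.5 ]))
1.6 [-0.02   0.123  0.26 ] (array([-0.66,  0.26,  1.49, -0.  ,  1.39, -2.53]), np.float64(0.271), array([ 0.46, -0.21,  0.52]))
1.2 [-0.02   0.052  0.249] (array([-0.56,  0.39,  1.35, -0.  ,  1.41, -2.42]), np.float64(0.255), array([ 0.53, -0.19,  0.5 ]))
0.8 [-0.02  -0.009  0.211] (array([-0.48,  0.53,  1.24, -0.  ,  1.38, -2.35]), np.float64(0.224), array([ 0.59, -0.18,  0.47]))
0.4 [-0.02  -0.05   0.152] (array([-0.44,  0.65,  1.19, -0.  ,  1.3 , -2.3 ]), np.float64(0.179), array([ 0.63, -0.16,  0.41]))
0.0 [-0.02  -0.065  0.082] (array([-0.42,  0.75,  1.21, -0.  ,  1.18, -2.29]), np.float64(0.132), array([ 0.64, -0.16,  0.34]))
LID
1.9 [0.187 0.02  0.233] None
1.765 [0.167 0.02  0.244] None
1.4 [0.105 0.02  0.259] (array([-0.16,  0.24,  1.58, -0.43,  1.15,  2.83]), np.float64(0.241), array([0.49, 0.04, 0.49]))
1.0 [0.036 0.02  0.248] (array([-0.28,  0.29,  1.54, -0.41,  1.09,  2.72]), np.float64(0.248), array([ 0.51, -0.03,  0.48]))
0.6 [-0.023  0.
[... 1324 characters left out ...]
 -0.45,  1.16, -0.18]), np.float64(0.234), array([0.48, 0.1 , 0.48]))
1.4 [0.105 0.02  0.259] (array([-0.16,  0.24,  1.58, -0.43,  1.15, -0.31]), np.float64(0.241), array([0.49, 0.04, 0.49]))
1.0 [0.036 0.02  0.248] (array([-0.28,  0.29,  1.54, -0.41,  1.09, -0.42]), np.float64(0.248), array([ 0.51, -0.03,  0.48]))
0.6 [-0.023  0.02   0.209] (array([-0.38,  0.38,  1.53, -0.41,  0.99, -0.49]), np.float64(0.254), array([ 0.53, -0.08,  0.44]))
0.3 [-0.053  0.02   0.169] (array([-0.42,  0.45,  1.54, -0.42,  0.9 , -0.49]), np.float64(0.255), array([ 0.54, -0.11,  0.4 ]))
0.0 [-0.07   0.02   0.125] (array([-0.44,  0.52,  1.56, -0.45,  0.81, -0.47]), np.float64(0.236), array([ 0.54, -0.13,  0.36]))
```

All poses are reachable with sign −1, and the forearm axis stays at least 130 mm from the lid. Now I'll fold the retainer.

```bash
sed -i 's/^QR=.*/QR=quat(-ez,-ex)/; s/^QL=.*/QL=quat(-np.sin(PHI)*ex-np.cos(PHI)*ez,-ey)/' h.py; python3 - <<'E'
from h import *
env.close_gripper(30)
env.reach(list(w(-.02,.19,.255)),QR)
s=monitor.sense();print(s["clock"],toc(s["position"]),s["finger_gap"],s["contact_force"])
F0=s["contact_force"]
for th in(1.6,1.4,1.2,1.0):
    g=env.movel(list(ret_pose(th,s=.17)),velocity=.1,guard=12)
    s=monitor.sense();print(th,g,round(s["clock"],2),np.round(toc(s["position"])-toc(ret_pose(th,s=.17)),4),np.round(s["contact_force"]-F0,2))
    if g: break
for n in("scene","top"):
    f=eyes.grab_frame(n);cv2.imwrite(f"pics/{n}1.png",f["frame"][:,:,::-1])
E
python3 -c "
import cv2,numpy as np
a=cv2.imread('pics/scene1.png')[50:350,80:480];b=cv2.imread('pics/top1.png')[100:400,230:630]
cv2.imwrite('pics/c1.png',np.vstack([a,b]))"
```

```text
2.3417 [-0.02062745  0.19046636  0.25491677] -0.0017981134920920386 [-0.14444576 -0.16896075  0.33903539]
1.6 False 3.17 [-0.      0.0002 -0.    ] [ 1.09  0.17 -0.77]
1.4 False 3.66 [ 0.0001  0.0001 -0.0001] [-0.34 -0.56  0.18]
1.2 False 4.15 [ 0.0001  0.0001 -0.0002] [-0.44  0.06 -0.92]
1.0 False 4.64 [ 0.0001  0.0001 -0.0001] [-0.14  0.38  0.09]
```

View pics/c1.png

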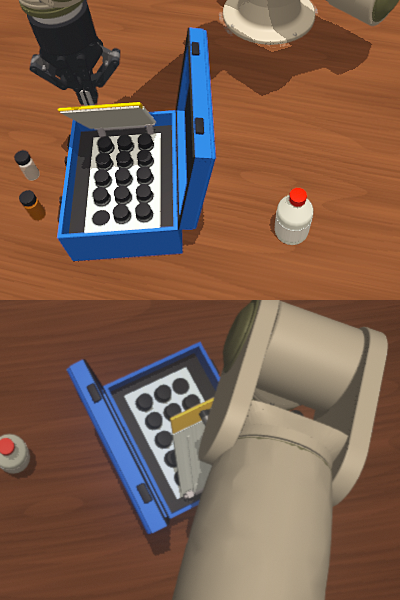

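The retainer is about halfway down with the fingertips on its outer face (crop (90,95)), and the case hasn't moved. I'll continue to the stop and press lightly.

```bash
python3 - <<'E'
from h import *
F0=monitor.sense()["contact_force"]
for th in(.8,.6,.4,.2,.06):
    g=env.movel(list(ret_pose(th,s=.17)),velocity=.1,guard=15)
    s=monitor.sense();print(th,g,round(s["clock"],2),np.round(toc(s["position"])-toc(ret_pose(th,s=.17)),4),np.round(s["contact_force"]-F0,2))
    if g: break
g=env.movel(list(ret_pose(0,s=.17,push=.006)),velocity=.03,guard=14)
env.hold(.3)
s=monitor.sense();print(g,s["clock"],np.round(toc(s["position"]),4),np.round(s["contact_force"]-F0,2))
env.movel(list(w(-.02,-.06,.38)),velocity=.25)
for n in("scene","top"):
    f=eyes.grab_frame(n);cv2.imwrite(f"pics/{n}2.png",f["frame"][:,:,::-1])
E
python3 -c "
import cv2,numpy as np
a=cv2.imread('pics/scene2.png')[50:350,80:480];b=cv2.imread('pics/top2.png')[100:400,230:630]
cv2.imwrite('pics/c2.png',np.vstack([a,b]))"
```

```text
0.8 False 5.23 [ 0.0001  0.0001 -0.0002] [-0.42  0.66 -0.94]
0.6 False 5.72 [ 0.      0.0001 -0.    ] [ 0.49  1.69 -0.64]
0.4 False 6.22 [ 0.0001  0.     -0.0003] [ 1.25  0.6  -0.82]
0.2 False 6.71 [ 0.0002  0.0001 -0.0006] [ 1.47  1.36 -0.26]
0.06 False 7.1 [ 0.0001  0.0001 -0.0004] [ 0.3   1.56 -0.68]
True 7.8333 [-0.0203 -0.0552  0.0824] [-2.6   2.24  8.28]
```

View pics/c2.png

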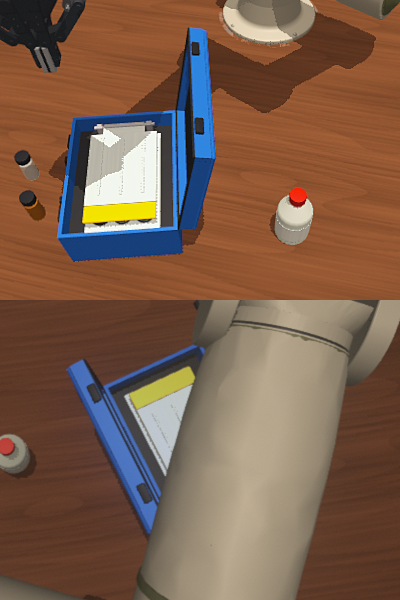

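The retainer lies flat (yellow strip at crop (120,212)) and the tip stopped at z = 82.4 mm, against 82.5 mm expected. The lid is still open. Next I'll go over to the lid's outside.

```bash
python3 - <<'E'
from h import *
env.reach(list(w(.26,.02,.40)),QL)
env.movel(list(w(.225,.02,.24)),velocity=.2)
s=monitor.sense();F0=s["contact_force"];print(s["clock"],toc(s["position"]))
for th in(1.765,1.6,1.4,1.2,1.0):
    g=env.movel(list(lid_pose(th)),velocity=.1,guard=15)
    s=monitor.sense();print(th,g,round(s["clock"],2),np.round(toc(s["position"])-toc(lid_pose(th)),4),np.round(s["contact_force"]-F0,2))
    if g: break
for n in("scene","top"):
    f=eyes.grab_frame(n);cv2.imwrite(f"pics/{n}3.png",f["frame"][:,:,::-1])
E
python3 -c "
import cv2,numpy as np
a=cv2.imread('pics/scene3.png')[50:350,80:480];b=cv2.imread('pics/top3.png')[100:400,230:630]
cv2.imwrite('pics/c3.png',np.vstack([a,b]))"
```

```text
11.3917 [0.22474157 0.01952448 0.24091475]
1.765 False 12.12 [0.0001 0.     0.0001] [ 0.1   1.7  -0.07]
1.6 False 12.56 [-0.0001  0.      0.0001] [ 0.11  1.4  -0.79]
1.4 False 13.06 [-0.0001  0.      0.0001] [-0.07 -0.2   0.36]
1.2 False 13.56 [-0.0001  0.      0.0001] [-0.06  0.59 -0.78]
1.0 False 14.07 [-0.0002  0.0001 -0.    ] [0.26 0.6  0.76]
```

View pics/c3.png

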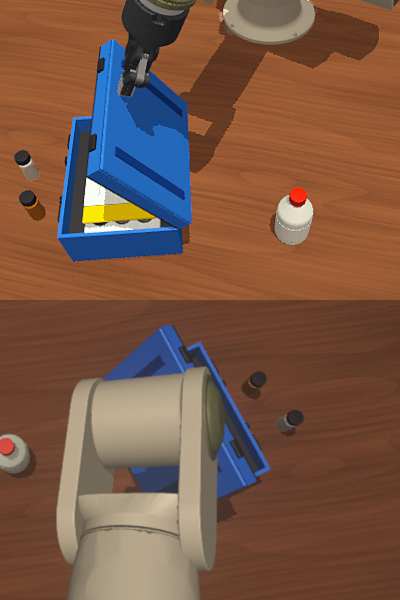

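The lid is about halfway over, pushed on its outer face (crop (130,90)). The case, vials and bottle are in place. I'll continue to shut.

```bash
python3 - <<'E'
from h import *
F0=monitor.sense()["contact_force"]
for th in(.8,.6,.4,.2,.06):
    g=env.movel(list(lid_pose(th)),velocity=.1,guard=18)
    s=monitor.sense();print(th,g,round(s["clock"],2),np.round(toc(s["position"])-toc(lid_pose(th)),4),np.round(s["contact_force"]-F0,2))
    if g: break
g=env.movel(list(lid_pose(0,push=.008)),velocity=.03,guard=20)
env.hold(.4)
s=monitor.sense();print(g,s["clock"],np.round(toc(s["position"]),4),np.round(toc(s["position"])-toc(lid_pose(0)),4),np.round(s["contact_force"]-F0,2))
env.movel(list(s["position"]+.12*ez+.02*ex),velocity=.2)
env.reach(list(w(.0,.33,.35)),QR)
import pickle
fs={n:eyes.grab_frame(n) for n in("scene","top")};pickle.dump(fs,open("f4.pkl","wb"))
for n in fs: cv2.imwrite(f"pics/{n}4.png",fs[n]["frame"][:,:,::-1])
s=monitor.sense();print(s["clock"],s["position"],s["contact_force"])
a=fs["scene"]["frame"][60:320,90:440,::-1];cv2.imwrite("pics/c4a.png",cv2.resize(a,None,fx=2.2,fy=2.2,interpolation=cv2.INTER_CUBIC))
a=fs["top"]["frame"][130:340,220:540,::-1];cv2.imwrite("pics/c4b.png",cv2.resize(a,None,fx=2.4,fy=2.4,interpolation=cv2.INTER_CUBIC))
E
```

```text
0.8 False 14.68 [-0.0005  0.0003 -0.0004] [ 0.23 -0.12 -0.73]
0.6 False 15.18 [-0.0003  0.0003 -0.0006] [ 0.47  0.52 -0.18]
0.4 False 15.68 [-0.      0.0002 -0.0002] [-0.33 -0.32  0.07]
0.2 False 16.15 [ 0.0001  0.0001 -0.0002] [-0.34 -1.3  -0.7 ]
0.06 False 16.52 [ 0.0001  0.0001 -0.0002] [-0.61  0.   -1.  ]
True 17.3833 [-0.0701  0.0194  0.1235] [-0.0001 -0.0006 -0.0011] [-2.85  0.64  7.75]
19.5 [ 0.25901706 -0.25480062  0.34950713] [ 0.69730813 -0.14411133 -0.61216571]
```

View pics/c4a.png

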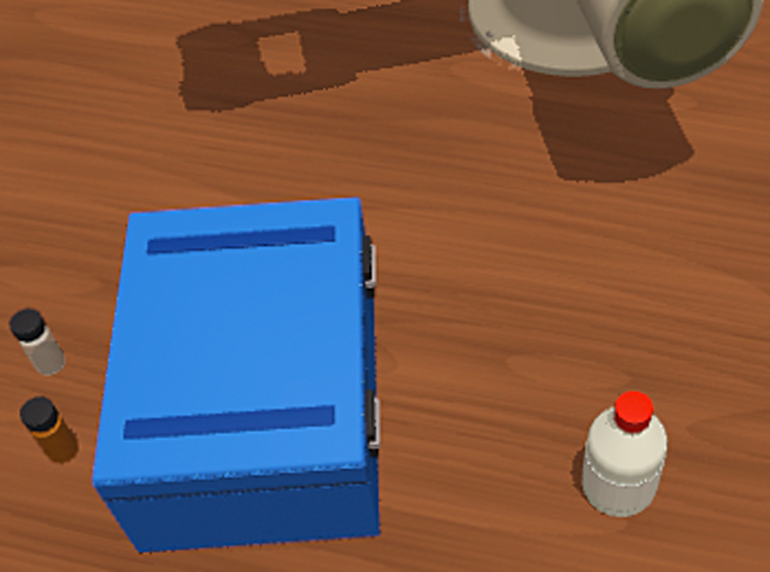

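View pics/c4b.png

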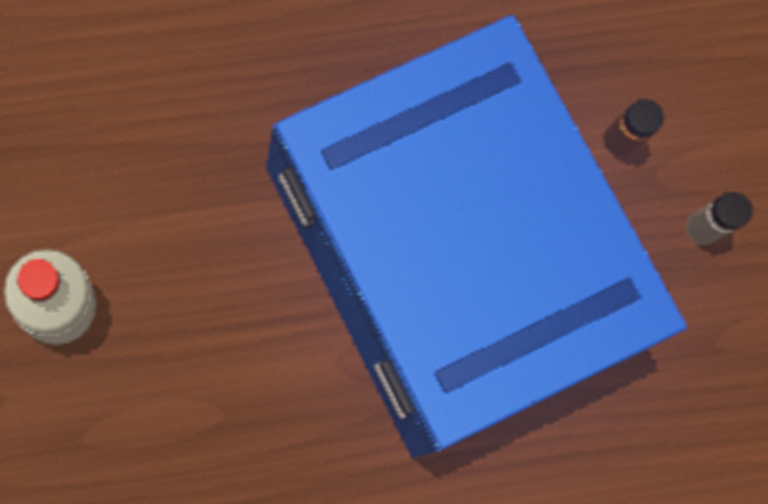

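The lid looks shut. I'll triangulate the lid's top corners to confirm the gap and that the case stayed put.

```bash
python3 - <<'E'
from h import *
import pickle
fs=pickle.load(open("f4.pkl","rb"));t=fs["top"];s=fs["scene"]
S=lambda x,y:(90+x/2.2,60+y/2.2);T=lambda x,y:(220+x/2.4,130+y/2.4)
for n,a,b in[("front-y",(515,16),(93,483)),("front+y",(686,325),(130,213)),("rear-y",(276,125),(365,466)),("rear+y",(438,450),(360,198)),
  ("amber",(643,117),(39,412)),("clear",(733,210),(27,323)),("bottle",(38,279),(633,408))]:
    X,e=tri([t,s],[T(*a),S(*b)]);print(n,np.round(toc(X),4),np.round(e,4))
E
```

```text
front-y [-0.0958 -0.1246  0.1155] [0.0002 0.0002]
front+y [-0.0934  0.1209  0.1229] [0.0009 0.0009]
rear-y [ 0.0941 -0.1249  0.1141] [0.0004 0.0004]
rear+y [0.0949 0.1233 0.1192] [0.001 0.001]
amber [-0.1674 -0.027   0.0618] [0.0011 0.0011]
clear [-0.1924  0.0635  0.0609] [0.0008 0.0008]
bottle [ 0.2876 -0.0951  0.1174] [0.0007 0.0007]
```

Measured lid heights are front 119 mm and rear 117 mm, which agrees with shut within image error. There's time to check by touch: a light vertical-tool probe of the lid top, front and rear.

```bash
python3 - <<'E'
from h import *
env.reach(list(w(.05,.02,.17)),QR)
for x in(.05,-.08):
    env.movel(list(w(x,.02,.14)),velocity=.15)
    g=env.movel(list(w(x,.02,.112)),velocity=.02,guard=5 if x>0 else 20)
    s=monitor.sense();print(x,g,np.round(toc(s["position"]),4),s["contact_force"],s["clock"])
    if x<0: env.hold(.3)
    env.movel(list(w(x,.02,.16)),velocity=.15)
# light touch after release
g=env.movel(list(w(-.08,.02,.112)),velocity=.02,guard=3.5);s=monitor.sense();print("retouch",g,np.round(toc(s["position"]),4))
env.movel(list(w(-.08,.02,.25)),velocity=.2)
env.reach(list(w(.0,.33,.35)),QR)
s=monitor.sense();print(s["clock"],s["position"],s["contact_force"])
f=eyes.grab_frame("scene");cv2.imwrite("pics/scene5.png",f["frame"][:,:,::-1])
E
```

```text
0.05 True [0.05   0.02   0.1205] [-1.81614437  1.19749667  7.96544354] 22.1583
-0.08 True [-0.0801  0.02    0.1205] [-3.02908195  1.63293613  6.07923425] 24.575
retouch True [-0.08    0.02    0.1205]
29.1083 [ 0.25896119 -0.25507319  0.34970204] [ 0.16782419 -0.1500086   0.23632846]
```

View pics/scene5.png

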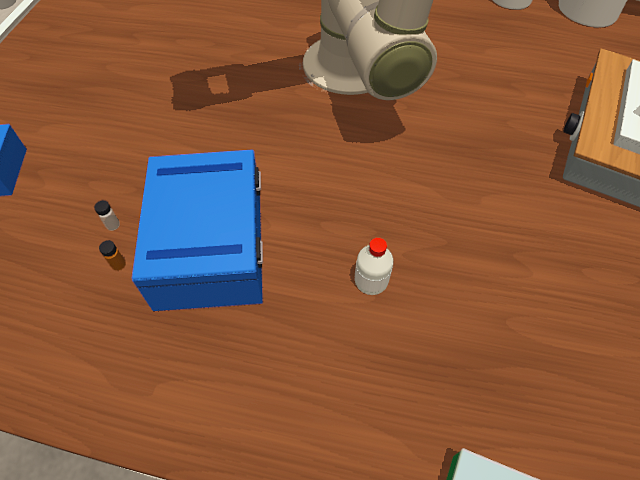

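The lid top reads 120.5 mm at both front and rear, so it is level and shut. The picture shows the case shut at about (200,230), the vials and bottle standing as before, and the hand out of view.

```bash
python3 -c "
from bench import job
print(job.hand_in())"
```

```text
the job is handed in; nothing more can be done
None
```

The vial case is shut with the retainer folded flat inside, and I handed the job in at about 29 s. I pushed only with the closed fingertips on the outer faces: the retainer first, then the lid. No verdict was reported back.

- **Retainer:** the fingertip stopped at 82.4 mm at the hard stop, against 82.5 mm expected, and the picture showed it flat while the lid was still open.
- **Lid:** touch probes read 120.5 mm at both front and rear, against 120 mm for fully shut, so it is level.
- **Case:** the lid corners measured from the pictures are within about 4 mm of where the case stood.
- **Vials and bottle:** all are within about 2 mm of their starting places and upright.
- **Hand:** clear of everything, with the tool force near zero.

The only disagreement was in the lid corner heights measured from the pictures. They scattered between 114 and 123 mm, more than the touch probes, and I put that down to picking the corner pixels by eye.

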